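# Zero the readout, jack up the screw feed's bed and hold it

### The job

Zero the readout by pushing its small recessed button all the way in with the tip of the stylus, then put the stylus back in its stand. After that, stand the lever jack on the bench with its saddle centred under the lift pad at the nose of the screw feed's bed, and only then press the jack's handle fully down so the jack raises the bed. Finish while still holding the handle down with the gripper; do not lift the bed by hand, and leave the other things on the bench where they are.

Things in the scene. Friction and masses are not known exactly. Their poses are not given: they have to be found in the camera images.
- stylus_grip (a point): Stylus, 50 g: upright tool with a square wooden grip 13 x 13 mm, 55 mm tall, above a steel collar (25 mm across, 5 mm thick) and a 7 mm shaft with a 6 mm tip. It hangs by its collar in the stand. This point: centre of the grip, 27.5 mm below its top, 32.5 mm above the collar's underside, 77.5 mm above the tip, 87.5 mm above the bench while in the stand; x, y square to its flats, z up.
- stylus_tip (a point): The stylus's lower tip, on its axis, 77.5 mm below the grip's centre; z axis up along the shaft.
- stylus: The stylus as a whole; origin on its axis at the collar's underside, z up along the shaft.
- stand_mouth (a point): The stylus stand: a fixed dark wooden block 50 x 50 mm, 55 mm tall, with one square hole 15 mm wide, 51 mm deep, in its top. This point is the centre of the hole's mouth, in the top face; axes square to the block.
- recess (a point): Readout: a fixed grey box, 80 x 60 mm, with a screen on its lower half (42 mm tall) and a plain half 50 mm tall. In that half's top is a square recess 16 mm wide with the zero button in it. This point is the centre of the recess's mouth, 50 mm above the bench. The button's top (round, 12 mm across) lies 5 mm below this point; x points away from the screen.
- zero_button (a joint): Travel of the zero button, straight down: 0 released, 0.005 m fully in; sprung, 1.5 N to start and 4 N fully in; springs back.
- jack: The lever jack, loose, about 0.76 kg: a dark base plate 195 x 64 mm, 10 mm thick, carrying in a row along its length a round saddle on a column, an upright grip block and a handle. Origin on the underside below the grip block; x points along the plate to the saddle, z up. The base reaches 80 mm ahead (+x) of the origin and 115 mm behind.
- jack_grip (a point): Point in the jack's grip block (a plain metal block, 32 mm along the jack's x and 30 mm across, top 66 mm above the jack's underside) to pick the jack up by, near its balance point. The point is on the jack's z axis, 46 mm above its underside; x towards the saddle.
- saddle (a point): Centre of the top face of the jack's saddle, a steel disc 34 mm across, 55 mm ahead (+x) of the grip block's centre. With the handle up its top is 56 mm above the jack's underside; the handle's full stroke raises it 24 mm.
- handle_pad (a point): Centre of the top face of the square plate (38 x 38 mm) at the end of the jack's handle, where it is pressed. With the handle up it is 98 mm behind (-x) the grip block's centre and 93 mm above the bench; fully down it is 106 mm behind and 46 mm above the bench.
- jack_handle (a joint): Jack handle angle: 0 up (sprung), 0.5 rad fully down. Pressing it down raises the saddle 48 mm per rad. About 2 N at the plate to start, about 10 N at the bottom with the bed on the saddle; it springs up when released.
- lift_pad (a point): Lift point of the screw feed's bed: centre of the underside of a steel pad 28 mm across, 66 mm above the bench, under the bed's nose, a brass tongue 36 mm wide that sticks out 60 mm from the bed and 18 mm beyond this point. A round steel stud 16 mm across on top of the nose, right above, marks it. The jack's full stroke raises it 14 mm. x points back along the bed to its hinge. Clear bench for 85 mm behind.
- feed: The screw feed: a fixed steel foot (190 x 110 mm) carrying a brass bed 80 mm wide with a screw, knob, carriage and whistle tube; up to 128 mm tall. Origin on the bench right below the lift pad, x points back along the feed; the foot starts 90 mm behind the origin. The bed tilts up about a hinge 220 mm behind and 85 mm above the origin; it weighs about 6 N at the pad and falls back if not held.
- whistle: Bystander: brass whistle, 260 mm long and 14 mm thick, lying; origin on its underside.
- plug: Bystander: yew fipple plug, 42 x 14 x 13 mm; origin at its underside's centre.
- hone: Bystander: grey honing block, 110 x 45 x 22 mm; origin at its underside's centre.
- scribe: Bystander: bent steel scribe, about 155 mm long and 9 mm thick, lying; origin under its middle.
- ferrule: Bystander: brass ring 24 mm across, 12 mm tall; origin at its underside's centre.
- oil: Bystander: jar 44 mm across, 90 mm tall; origin at its underside's centre.
There are look-alikes about, which are no part of the job. Of the things that look like the part that bears stand_mouth, take the one that is nearest to the robot's base at the start. Leave any red look-alike of the jack alone.

How it is judged:
By the outcome, as a careful person would: the job done as asked, in the order asked, and still so for the second after the job is handed in, while the arm keeps its last pose, push and grip.
It also fails if it takes over 72 s, if anything falls off the work surface, if the arm or the gripper's body presses on something with over 40 N, if the wrist force passes 120 N, or if a joint passes its speed limit or range.

### The arm

A 6-joint arm with a two-finger parallel gripper is mounted at the origin on the work surface. World frame = base frame: x ahead of the robot, y to its left, z up, the work surface at z = 0. Lengths are in m, angles in rad, forces in N, time in s.
With the tool pointing down it reaches from about 0.3 to 0.775 m from the base axis. Payload 14.6 kg.
Tool frame: the origin (TCP) lies on the centre line of the jaws, within the pads' length; the fingertips stand 19 mm ahead of it and the grasp point (between the pads) is the TCP; z points along the fingers, y is the direction in which the jaws open and shut (so a half turn about z gives the same grasp; the last joint's range is limited). The gripper opens to 94 mm and grips with 3 to 60 N. Pads are 16 mm wide; open, the fingers measure 119 mm over their backs; the gripper's body (75 mm by 177 mm) begins 78 mm behind the grasp point.
Start: joints at [-1.359, 0.3, 1.521, -0, 1.321, -0.067], TCP at [0.151, -0.529, 0.224] pointing down, gripper open.
Joint ranges: [-3.03, 3.03], [-0.79, 2.21], [0.23, 2.52], [-1.04, 4.18], [0, 3.07], [-2.55, 2.55]. Speed limits (rad/s): [2.22, 2.22, 2.57, 3.14, 3.14, 3.14].

### API

Orientations are given as [roll, pitch, yaw] about the fixed x, y, z axes, in that order (R = Rz(yaw) Ry(pitch) Rx(roll)).
In Python, from station import ctrl gives the robot as it stands. The module is installed in compiled form; this text tells all that it offers.
- The arm moves only by the shell command python3 -m creep 'ROWS' [FORCE]. ROWS is a JSON object of lists of equal length, an entry for each row: "translation": the shift along the world's x, y, z in mm, a list of three; "yaw": the turn about the world's z in rad; "gripper": the closure in counts, from 0 (fully open) to 255 (shut). A call has 1 to 5 rows; each row is the pose to reach, as a shift and turn from the pose measured when the call began; what a row does not reach only later rows make up. A row lasts 1/12 s, in which the tool goes at most 41.7 mm and 7.16 degrees, less where a joint would pass 70% of its speed; a pose out of reach is approached as far as the arm can. A call with a gripper value outside its range is refused whole. The fingers move at their own pace and stop on an object; FORCE is the grip in N (left out, the last holds). Time passes only in rows, so rows that repeat a pose let the fingers close. It gives the time, the measured TCP pose, the force and the opening at its end, in the units of the state.
- ctrl.get_obs(): the state, without advancing time (a new reading comes with each control period).
- ctrl.camera(name): name is "side" or "top" or "wrist"; returns a dict with "pixels" (400x640x3 uint8, red, green, blue), "depth" (400x640 float32, m along the optical axis (not along the pixel's ray), 0 where there is no reading), "fx", "fy", "cx", "cy" (pixels), "R" (3x3) and "t" (3): a world point X has camera coordinates R X + t; the wrist camera has in their place "tool_from_camera" (4x4, takes a point from camera to tool coordinates, whose origin is the TCP and whose axes are the flange's). Camera axes: x right, y down, z forward; pixel columns grow to the right and rows downward; lengths in m; the calibration is good to about 2 mm. The wrist camera is an equidistant fisheye: a pixel r from the principal point sees the ray r / f radians off the axis. A picture is of the moment at which its call begins: read the wrist's pose just before it.
- ctrl.hand_in(): hands the job in, once; it reports no verdict.
The state is a dict: "time_s": time; "qpos": joint angles; "joint_vel": joint speeds; "tau": joint torques, N m; "ee_pos": TCP position; "eef_rot": TCP orientation; "force": force on the tool from outside, world axes, zero at the start; "moment": the same for the moment, N m; "grip_width": finger opening in m.
Only numpy, scipy, OpenCV 4.12 (cv2) and the standard library are available. Lean on these libraries where they do the work, as an engineer would, in place of code of your own. Each camera call takes 0.05 s, during which the arm holds its last target. There are 200 camera calls.

## Working session

There is one attempt and no reset: what is moved stays moved. The work goes in short steps, Python scripts to look and compute and a shell command to move; the robot and the scene stay as the last step left them, time stands still between calls to the robot, and variables do not carry over. Pictures are saved under pics/ and viewed, about 8 in all and at most 12, crops included, and the job is handed in when it is done.

```bash
mkdir -p pics; cat > h.py <<'E'
import numpy as np, cv2
from station import ctrl
def grab(n):
    o=ctrl.get_obs(); c=ctrl.camera(n); c['obs']=o; return c
def save(c,f): cv2.imwrite('pics/'+f,cv2.cvtColor(c['pixels'],cv2.COLOR_RGB2BGR))
def ray(c,u,v):
    d=np.array([(u-c['cx'])/c['fx'],(v-c['cy'])/c['fy'],1.]); R=np.array(c['R']);t=np.array(c['t'])
    return -R.T@t, R.T@d
def onz(c,u,v,z):
    o,d=ray(c,u,v); return o+d*(z-o[2])/d[2]
def cloud(c):
    v,u=np.mgrid[0:400,0:640]; z=c['depth']
    P=np.stack([(u-c['cx'])/c['fx']*z,(v-c['cy'])/c['fy']*z,z],-1)
    return (P-np.array(c['t']))@np.array(c['R'])
E
python3 - <<'E'
from h import *
import pickle
for n in('top','side'):
    c=grab(n); save(c,n+'0.png'); pickle.dump({k:np.array(c[k]) if k!='obs' else c[k] for k in c},open(n+'0.pkl','wb'))
    print(n,-np.array(c['R']).T@np.array(c['t']),c['fx'])
    im=cv2.imread('pics/'+n+'0.png')
    cv2.imwrite('pics/'+n+'0.png',im)
print(ctrl.get_obs())
E
```

```text
top [ 0.29961729 -0.06018526  1.60636574] 485.4337835253064
side [0.12896221 0.7104274  0.69747427] 389.30102700530256
{'time_s': 0.1, 'qpos': array([-1.35861378e+00,  3.00410191e-01,  1.52150724e+00, -6.19974437e-06,
        1.32069868e+00, -6.66132601e-02]), 'joint_vel': array([ 3.85145867e-06, -1.50663766e-03, -8.49925920e-04,  5.35698628e-04,
        4.11538716e-05,  2.09749652e-03]), 'tau': array([ 1.75660211e-03, -5.32641506e+01, -3.53285623e+01,  7.09802750e-02,
        2.34495598e-02, -7.25032783e-05]), 'ee_pos': array([ 0.15130306, -0.52855918,  0.22395097]), 'eef_rot': array([-3.14057107e+00, -6.21332524e-05,  2.78797316e-01]), 'force': array([ 0.76962499,  1.56488445, -0.0073829 ]), 'moment': array([-0.02432079, -0.0064339 ,  0.01234697]), 'grip_width': 0.09383538963963729}
```

View pics/top0.png

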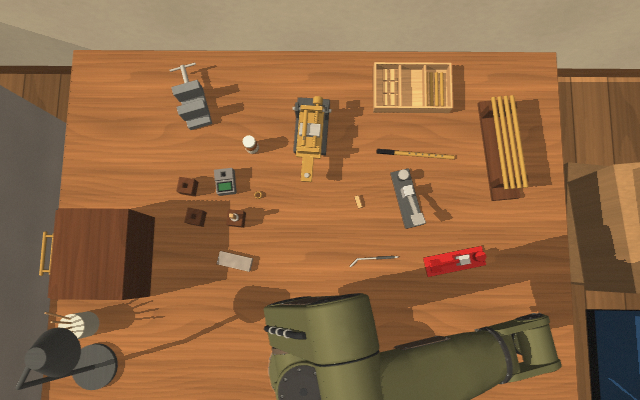

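View pics/side0.png

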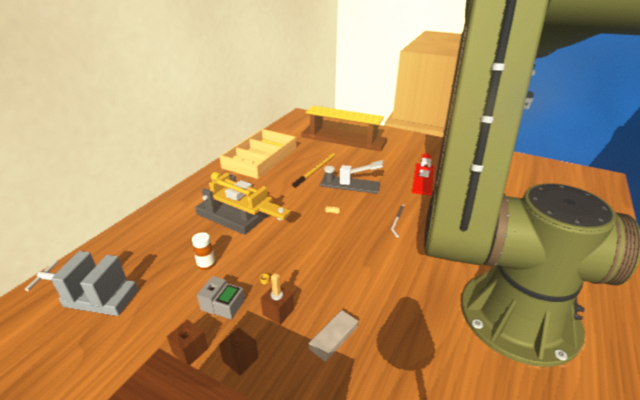

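```bash
python3 - <<'E'
from h import *
import pickle
c=pickle.load(open('top0.pkl','rb'));P=cloud(c)
s=pickle.load(open('side0.pkl','rb'));Q=cloud(s)
print('table z',np.median(P[230:240,300:340,2]))
def box(n,P,x0,x1,y0,y1,z0,z1):
    m=(P[...,0]>x0)&(P[...,0]<x1)&(P[...,1]>y0)&(P[...,1]<y1)&(P[...,2]>z0)&(P[...,2]<z1)
    pts=P[m]; v,u=np.nonzero(m)
    if len(pts)<3: print(n,len(pts));return
    r=cv2.minAreaRect(pts[:,:2].astype(np.float32))
    print(n,len(pts),'mean',pts.mean(0).round(4),'rect',np.round(r[0],4),np.round(r[1],4),round(r[2],1),'px',u.mean().round(1),v.mean().round(1))
def at(u,v): print((u,v),P[v,u].round(4))
for p in [(236,218),(235,214),(224,174),(224,186),(187,186),(195,216),(306,178),(306,174),(403,175),(407,195),(412,222),(454,260)]: at(*p)
g=P[218,236]
box('stylus',P,g[0]-.05,g[0]+.06,g[1]-.05,g[1]+.05,.075,.13)
box('stand',P,g[0]-.05,g[0]+.06,g[1]-.05,g[1]+.05,.045,.06)
r=P[180,224]
box('readhi',P,r[0]-.07,r[0]+.07,r[1]-.06,r[1]+.06,.047,.06)
box('readall',P,r[0]-.07,r[0]+.07,r[1]-.06,r[1]+.06,.03,.06)
j=P[198,407]
box('jackbase',P,j[0]-.15,j[0]+.12,j[1]-.1,j[1]+.1,.006,.016)
box('jackall',P,j[0]-.15,j[0]+.12,j[1]-.1,j[1]+.1,.006,.15)
box('jack hi',P,j[0]-.15,j[0]+.12,j[1]-.1,j[1]+.1,.075,.15)
box('jack 60s',P,j[0]-.15,j[0]+.12,j[1]-.1,j[1]+.1,.06,.07)
box('jack 50s',P,j[0]-.15,j[0]+.12,j[1]-.1,j[1]+.1,.05,.06)
t=cv2.imread('pics/top0.png')
a=cv2.resize(t[140:240,160:270],None,fx=5,fy=5,interpolation=2)[:, :]
b=cv2.resize(t[140:240,380:440],None,fx=4,fy=4,interpolation=2)
d=cv2.resize(t[90:190,285:335],None,fx=4,fy=4,interpolation=2)
a=cv2.resize(a,(440,400))
cv2.imwrite('pics/zoom.png',np.hstack([a[:, :],d[:, :160+0],b[:, :200]]))
E
```

```text
table z -0.0005704685270239065
(236, 218) [0.4735 0.2369 0.058 ]
(235, 214) [0.4864 0.2406 0.0579]
(224, 174) [0.6199 0.2843 0.046 ]
(224, 186) [0.5803 0.2833 0.0433]
(187, 186) [0.5774 0.4023 0.0529]
(195, 216) [0.4847 0.3845 0.0046]
(306, 178) [0.6001 0.0122 0.0907]
(306, 174) [0.6132 0.0125 0.0902]
(403, 175) [ 0.6209 -0.3019  0.0511]
(407, 195) [ 0.5543 -0.3132  0.0556]
(412, 222) [ 0.4721 -0.3363  0.0073]
(454, 260) [ 0.3474 -0.4566  0.0627]
stylus 32 mean [0.4756 0.2414 0.1041] rect [0.4761 0.2432] [0.0136 0.0132] 86.0 px 231.8 215.6
stand 199 mean [0.4757 0.242  0.0541] rect [0.4768 0.2439] [0.0508 0.0506] 85.1 px 234.7 217.5
readhi 181 mean [0.6099 0.2862 0.0505] rect [0.5987 0.2847] [0.0803 0.0599] 4.8 px 223.0 176.7
readall 468 mean [0.5982 0.2838 0.0453] rect [0.5988 0.2853] [0.0814 0.0624] 6.7 px 223.9 180.5
jackbase 672 mean [ 0.5492 -0.3126  0.0096] rect [ 0.5363 -0.3205] [0.1985 0.2685] 89.6 px 404.6 198.8
jackall 1144 mean [ 0.5457 -0.3159  0.0335] rect [ 0.5363 -0.3205] [0.1985 0.2685] 89.6 px 406.8 198.8
jack hi 176 mean [ 0.4793 -0.337   0.09  ] rect [ 0.5121 -0.3289] [0.1161 0.0375] 14.4 px 416.7 216.9
jack 60s 111 mean [ 0.5626 -0.3162  0.0648] rect [ 0.5743 -0.3134] [0.1215 0.0307] 17.5 px 408.3 192.0
jack 50s 99 mean [ 0.6087 -0.3036  0.0554] rect [ 0.5857 -0.3115] [0.1089 0.0329] 16.4 px 403.8 178.4
```

View pics/zoom.png

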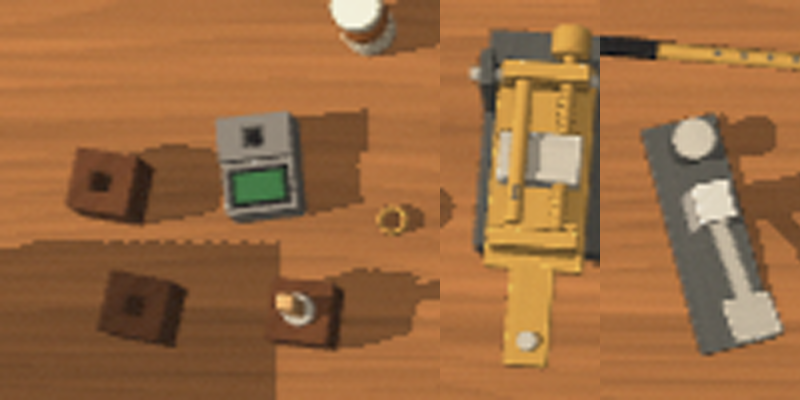

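```bash
cat >> h.py <<'E'
def mask_at(c,m,u,v):
    m=m.astype(np.uint8); n,l,st,ce=cv2.connectedComponentsWithStats(m,connectivity=8)
    k=l[v,u]
    return (l==k) if k else None
E
python3 - <<'E'
from h import *
import pickle
c=pickle.load(open('top0.pkl','rb'));P=cloud(c)
hsv=cv2.cvtColor(c['pixels'],cv2.COLOR_RGB2HSV);V=c['pixels'].astype(int).max(2);S=hsv[...,1].astype(int)
# recess
w=V[165:182,215:233]; print(w)
# stud
print(S[168:186,298:316]);
m=np.zeros((400,640),bool); m[168:186,298:316]=S[168:186,298:316]<90
v,u=np.nonzero(m); print('stud',len(u),u.mean(),v.mean(),onz(c,u.mean(),v.mean(),.09),np.median(P[m],0))
# jack: low saturation, in window
m=np.zeros((400,640),bool); m[155:240,380:440]=(P[155:240,380:440,2]>.006)&(S[155:240,380:440]<90)
m=mask_at(c,m,395,190)
b=m&(P[...,2]<.016); print('base',cv2.minAreaRect(P[b][:,:2].astype(np.float32)),b.sum())
def fit(z0,z1,n,extra=True):
    k=m&(P[...,2]>z0)&(P[...,2]<z1)&extra; p=P[k]; print(n,k.sum(),p.mean(0),cv2.minAreaRect(p[:,:2].astype(np.float32)))
yy=P[...,0]
fit(.05,.06,'saddle',yy>.585); fit(.055,.075,'block',(yy<.585)&(yy>.53)); fit(.085,.1,'pad',yy<.49)
# bed tongue axis
k=(P[...,2]>.07)&(P[...,2]<.094)&(P[...,0]>.58)&(P[...,0]<.65)&(abs(P[...,1])<.05); p=P[k]
print('nose',k.sum(),cv2.minAreaRect(p[:,:2].astype(np.float32)))
k=(P[...,2]>.02)&(P[...,2]<.034)&(P[...,0]>.5)&(P[...,0]<.95)&(abs(P[...,1])<.12); p=P[k]
if k.sum()>9: print('foot',k.sum(),cv2.minAreaRect(p[:,:2].astype(np.float32)))
k=(P[...,2]>.01)&(P[...,0]>.58)&(P[...,0]<.95)&(abs(P[...,1])<.12); print('feed',cv2.minAreaRect(P[k][:,:2].astype(np.float32)))
E
```

```text
[[186 185 184 184 186 185 184 183 184 186 186 184 183 185 182 185 183 185]
 [188 189 189 191 190 187 186 189 187 187 186 186 187 185 187 188 186 185]
 [185 185 186 186 185 185 186 187 187 187 187 189 186 186 186 180 176 184]
 [181 182 180 181 181 182 175 174 166 166 164 158 156 149 148 149 147 126]
 [161 159 156 155 149 148 148 149 148 148 149 147 148 148 149 149 148  88]
 [148 150 149 149 148 148 147 148 148 148 148 148 151 149 149 147 149  88]
 [146 149 150 148 149 132 137 128 122 110 118 144 149 148 148 149 147 101]
 [148 147 147 148 147 109  72  66  61  55 104 143 150 148 149 149 147 100]
 [147 148 147 149 148 122  75  52  42  42 101 143 148 148 147 147 148  99]
 [147 149 147 147 148 119  68  39  39  41  74 140 148 147 147 147 149 116]
 [149 148 147 148 149 127  78  50  44  34  70 138 149 148 148 148 148 114]
 [150 148 147 147 146 123  82 100  82  84 120 146 150 149 149 148 149 115]
 [151 149 149 148 147 148 145 148 148 147 148 149 148 148 148 149 149 130]
 [146 149 148 149 148 148 148 149 148 149 147 149 148 134 131 118 111 112]
 [147 148 148 149 149 134 115 110 109  96  81  77 
[... 1872 characters left out ...]
, 0.033528994768857956), 0.8167943954467773)
block 122 [ 0.56144528 -0.31591258  0.06444769] ((0.5589004158973694, -0.31911832094192505), (0.05905541777610779, 0.02961733378469944), 24.04703712463379)
pad 118 [ 0.47187937 -0.33919061  0.09281884] ((0.4720956087112427, -0.3392038345336914), (0.03396602347493172, 0.0376179963350296), 12.693548202514648)
nose 200 ((0.6200255751609802, 0.011852448806166649), (0.03583007678389549, 0.058887165039777756), 87.85275268554688)
foot 400 ((0.7956477999687195, 0.0010533928871154785), (0.11014220863580704, 0.191316157579422), 86.58051300048828)
feed ((0.7671031355857849, -0.01408502459526062), (0.17890849709510803, 0.35766732692718506), 79.43383026123047)
```

```bash

python3 -m creep '{"translation":[[115,157,0],[115,157,0],[115,157,0],[115,157,0],[115,157,0]],"yaw":[0,0,0,0,0],"gripper":[0,0,0,0,0]}' 25
python3 -m creep '{"translation":[[115,157,0],[115,157,0],[115,157,0],[115,157,0],[115,157,0]],"yaw":[0,0,0,0,0],"gripper":[0,0,0,0,0]}'
python3 -m creep '{"translation":[[60,180,0],[60,180,0],[60,180,0],[60,180,0],[60,180,0]],"yaw":[-0.18,-0.18,-0.18,-0.18,-0.18],"gripper":[0,0,0,0,0]}'
python3 -m creep '{"translation":[[20,190,0],[20,190,0],[20,190,0],[20,190,0],[20,190,0]],"yaw":[-0.18,-0.18,-0.18,-0.18,-0.18],"gripper":[0,0,0,0,0]}'
```

```text
time_s: 0.52
ee_pos: [0.2675, -0.3689, 0.2238]
eef_rot: [-3.14, -0.0, 0.28]
force: [0.6, -0.5, 0.7]
grip_width: 0.094
time_s: 0.93
ee_pos: [0.3835, -0.2094, 0.2238]
eef_rot: [-3.14, -0.0, 0.28]
force: [0.7, -0.8, -0.6]
grip_width: 0.0942
time_s: 1.35
ee_pos: [0.4437, -0.0267, 0.2237]
eef_rot: [-3.14, -0.0, 0.101]
force: [0.6, -0.0, 0.4]
grip_width: 0.0941
time_s: 1.77
ee_pos: [0.4633, 0.166, 0.2236]
eef_rot: [-3.139, -0.0, -0.078]
force: [0.2, -1.1, 0.4]
grip_width: 0.0938
```

```bash

python3 -m creep '{"translation":[[13,77,0],[13,77,0],[13,77,0],[13,77,0]],"yaw":[0,0,0,0],"gripper":[0,0,0,0]}'
cat >> h.py <<'E'
from scipy.spatial.transform import Rotation
def wray(c,u,v):
    a=np.array([u-c['cx'],v-c['cy']]); r=np.hypot(*a); th=r/c['fx']
    d=np.array([*(a/r*np.sin(th)),np.cos(th)]) if r>0 else np.array([0,0,1.])
    T=np.array(c['tool_from_camera']); o=c['obs']; Rw=Rotation.from_euler('xyz',o['eef_rot']).as_matrix()
    return Rw@T[:3,3]+o['ee_pos'], Rw@T[:3,:3]@d
def wonz(c,u,v,z):
    o,d=wray(c,u,v); return o+d*(z-o[2])/d[2]
def wproj(c,X):
    T=np.array(c['tool_from_camera']); o=c['obs']; Rw=Rotation.from_euler('xyz',o['eef_rot']).as_matrix()
    p=T[:3,:3].T@(Rw.T@(np.array(X)-o['ee_pos'])-T[:3,3]); r=np.hypot(p[0],p[1]); th=np.arctan2(r,p[2])
    return c['cx']+p[0]/r*th*c['fx'], c['cy']+p[1]/r*th*c['fx']
E
python3 - <<'E'
from h import *
import pickle
c=grab('wrist'); save(c,'w1.png'); pickle.dump({k:(c[k] if k=='obs' else np.array(c[k])) for k in c},open('w1.pkl','wb'))
print(c['fx'],c['cx'],c['cy'],np.array(c['tool_from_camera']).round(3))
for n,X in dict(grip=[.4765,.2435,.115],collar=[.4765,.2435,.06],recess=[.6155,.287,.05]).items(): print(n,wproj(c,X))
E
```

```text
time_s: 2.1
ee_pos: [0.4759, 0.2444, 0.2227]
eef_rot: [-3.14, 0.001, -0.075]
force: [0.6, -0.1, -0.0]
grip_width: 0.094
309.70691628693146 323.5253200344741 199.64500192779894 [[ 0.    -0.959 -0.282  0.083]
 [ 1.     0.001 -0.    -0.001]
 [ 0.    -0.282  0.959 -0.16 ]
 [ 0.     0.     0.     1.   ]]
grip (np.float64(325.70763066479026), np.float64(202.80390947364847))
collar (np.float64(325.4400095427487), np.float64(187.81419307557042))
recess (np.float64(274.84184439561557), np.float64(62.67573893230039))
```

View pics/w1.png

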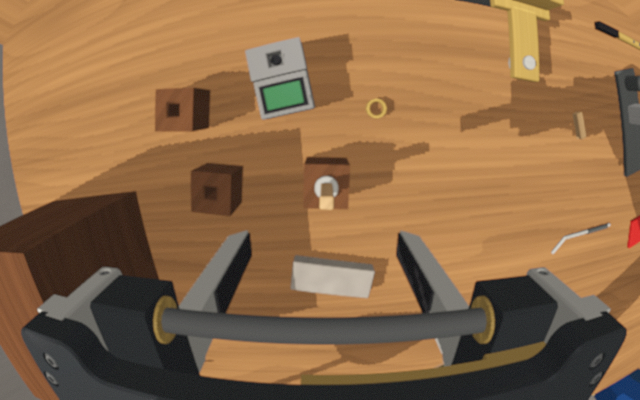

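```bash

python3 - <<'E'
from h import *
import pickle
c=pickle.load(open('top0.pkl','rb')); w=pickle.load(open('w1.pkl','rb'))
V=c['pixels'].max(2).astype(float)
def cen(V,u0,u1,v0,v1,bg):
    W=np.clip(bg-V[v0:v1,u0:u1],0,None); W[W<12]=0; v,u=np.mgrid[v0:v1,u0:u1]; return (W*u).sum()/W.sum(),(W*v).sum()/W.sum()
a=cen(V,219,228,170,178,148); print(a,onz(c,*a,.05),onz(c,*a,.047))
V=w['pixels'].max(2).astype(float); print(V[48:70:2,262:290:2].astype(int))
a=cen(V,264,287,49,69,np.median(V[46:52,256:262])); print(a,wonz(w,*a,.05),wonz(w,*a,.047))
S=cv2.cvtColor(w['pixels'],cv2.COLOR_RGB2HSV)[...,1]; m=np.zeros(S.shape,bool); m[50:76,518:540]=S[50:76,518:540]<90
v,u=np.nonzero(m);print('stud',len(u),u.mean(),v.mean(),wonz(w,u.mean(),v.mean(),.09))
E
python3 -m creep '{"translation":[[0,0,-41],[0,0,-82],[0,0,-110],[0,0,-130],[0,0,-133]],"yaw":[0,0,0,0,0],"gripper":[0,0,0,0,0]}'
python3 -m creep '{"translation":[[0,0,0],[0,0,0],[0,0,0],[0,0,0],[0,0,0]],"yaw":[0,0,0,0,0],"gripper":[220,220,220,220,220]}' 25
python3 -m creep '{"translation":[[0,0,0],[0,0,0],[0,0,0],[0,0,0],[0,0,0]],"yaw":[0,0,0,0,0],"gripper":[255,255,255,255,255]}' 25
```

```text
(np.float64(222.77037037037036), np.float64(173.7355119825708)) [0.61989582 0.28753584 0.05      ] [0.62051318 0.2882061  0.047     ]
[[167 169 168 168 169 170 170 167 167 167 168 169 169 169]
 [169 168 169 169 168 165 160 149 137 136 167 168 169 169]
 [169 165 157 148 137 118 103  87  78 105 164 168 168 169]
 [168 163 119  84  74  67  65  63  69 108 156 157 169 169]
 [169 164 126  74  78  60  51  49  59 104 149 159 168 168]
 [168 167 142  80  77  45  48  49  53  66 141 162 170 169]
 [167 168 150  92  60  39  47  51  50  50 131 164 168 170]
 [168 169 158 100  67  51  47  50  45  58 123 162 169 170]
 [168 168 164 115  83  93  69  58  76 116 140 163 169 167]
 [169 168 166 130  98 126 135 142 156 164 167 169 169 167]
 [168 169 167 155 156 163 165 170 166 168 169 170 169 170]]
(np.float64(274.2296828189643), np.float64(58.5589899662371)) [0.62015184 0.28732298 0.05      ] [0.62070724 0.28775911 0.047     ]
stud 159 528.8238993710692 62.094339622641506 [0.61067993 0.01247947 0.09      ]
time_s: 2.57
ee_pos: [0.4745, 0.2411, 0.0866]
eef_rot: [3.14, 0.006, -0.079]
force: [-0.4, -0.1, 0.0]
grip_width: 0.094
time_s: 2.98
ee_pos: [0.4749, 0.2412, 0.0877]
eef_rot: [3.141, 0.004, -0.079]
force: [-0.1, 0.9, 0.3]
grip_width: 0.0643
time_s: 3.4
ee_pos: [0.4749, 0.2412, 0.0877]
eef_rot: [3.141, 0.004, -0.079]
force: [0.3, 0.1, -0.1]
grip_width: 0.0307
```

```bash

python3 -m creep '{"translation":[[0,0,0],[0,0,0],[0,0,0],[0,0,0],[0,0,0]],"yaw":[0,0,0,0,0],"gripper":[255,255,255,255,255]}' 25
python3 -m creep '{"translation":[[0,0,20],[0,0,40],[0,0,65],[0,0,90],[0,0,90]],"yaw":[0,0,0,0,0],"gripper":[255,255,255,255,255]}'
python3 - <<'E'
from h import *
for n in('side','wrist'):
    c=grab(n); save(c,n+'2.png')
    if n=='side': a=c['pixels'][200:380,200:380]
b=c['pixels'][130:330,230:430]
cv2.imwrite('pics/c2.png',cv2.cvtColor(np.hstack([cv2.resize(a,(400,400)),cv2.resize(b,(400,400))]),cv2.COLOR_RGB2BGR)); print(ctrl.get_obs()['ee_pos'])
E
```

```text
time_s: 3.82
ee_pos: [0.4749, 0.2412, 0.0877]
eef_rot: [3.141, 0.005, -0.079]
force: [0.9, -0.1, 0.5]
grip_width: 0.0128
time_s: 4.23
ee_pos: [0.4764, 0.2419, 0.1824]
eef_rot: [-3.139, -0.002, -0.078]
force: [1.0, -0.3, -0.1]
grip_width: 0.0128
[0.47503659 0.24128783 0.17811965]
```

View pics/c2.png

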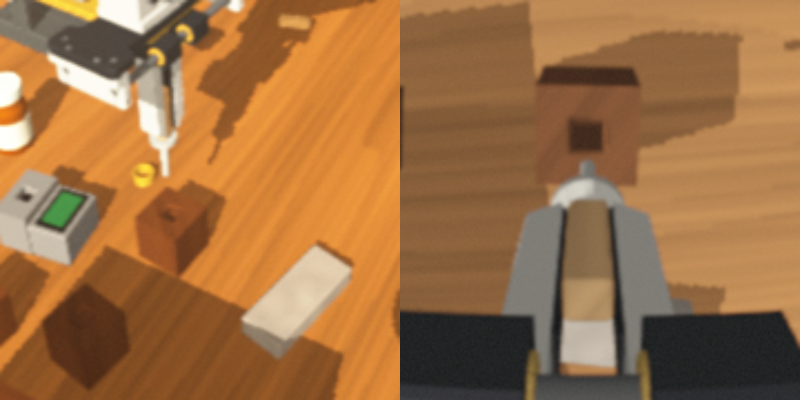

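```bash

python3 -m creep '{"translation":[[35,11,0],[70,22,0],[105,34,0],[140,45,0],[144,46,0]],"yaw":[0,0,0,0,0],"gripper":[255,255,255,255,255]}'
python3 -m creep '{"translation":[[0,0,0],[0,0,0],[0,0,0]],"yaw":[0,0,0],"gripper":[255,255,255]}'
python3 - <<'E'
from h import *
c=grab('wrist'); save(c,'w3.png'); o=c['obs']['ee_pos']; print(o, c['obs']['force'])
cv2.imwrite('pics/c3.png',cv2.cvtColor(cv2.resize(c['pixels'][140:290,250:400],(600,600)),cv2.COLOR_RGB2BGR))
print(wproj(c,[.620,.2874,.05]),wproj(c,o+[.0015,0,-.0777]))
E
```

```text
time_s: 4.75
ee_pos: [0.622, 0.2877, 0.174]
eef_rot: [3.14, 0.006, -0.079]
force: [0.4, -0.4, -2.0]
grip_width: 0.0129
time_s: 5.0
ee_pos: [0.621, 0.2875, 0.1732]
eef_rot: [3.139, 0.008, -0.079]
force: [-0.4, -0.7, -1.0]
grip_width: 0.0126
[0.62097814 0.28746769 0.1731695 ] [-0.39466463 -0.6661586  -0.98797091]
(np.float64(324.44386188503955), np.float64(198.88737366772997)) (np.float64(324.40298886822274), np.float64(212.09214744552))
```

View pics/c3.png

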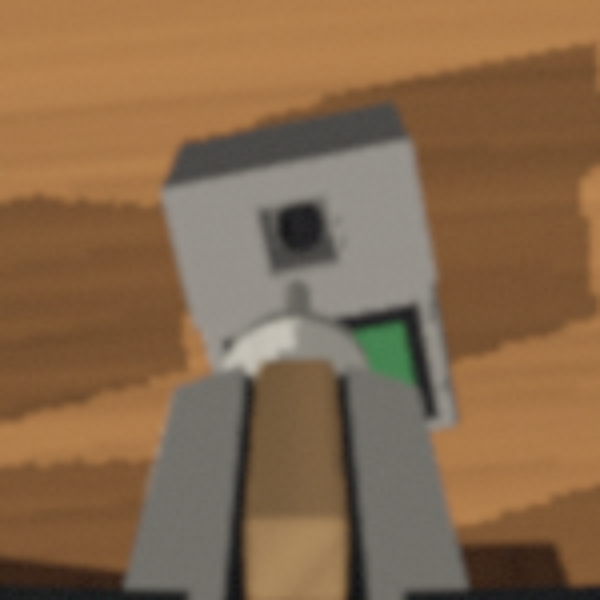

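```bash

python3 -m creep '{"translation":[[-2,0,-10],[-2,0,-25],[-2,0,-40],[-2,0,-46],[-2,0,-46]],"yaw":[0,0,0,0,0],"gripper":[255,255,255,255,255]}' 40
python3 -m creep '{"translation":[[0,0,0],[0,0,0]],"yaw":[0,0],"gripper":[255,255]}'
```

```text
time_s: 5.47
ee_pos: [0.618, 0.2873, 0.1264]
eef_rot: [3.139, 0.009, -0.079]
force: [-0.3, 0.5, -0.1]
grip_width: 0.0128
time_s: 5.63
ee_pos: [0.618, 0.2873, 0.1272]
eef_rot: [3.139, 0.008, -0.079]
force: [0.1, 0.1, -0.8]
grip_width: 0.0128
```

```bash

python3 -m creep '{"translation":[[1,0,-3],[1,0,-6],[1,0,-8],[1,0,-9],[1,0,-9]],"yaw":[0,0,0,0,0],"gripper":[255,255,255,255,255]}'
python3 -m creep '{"translation":[[0,0,-1],[0,0,-2],[0,0,-3],[0,0,-3],[0,0,-3]],"yaw":[0,0,0,0,0],"gripper":[255,255,255,255,255]}'
python3 -m creep '{"translation":[[0,0,-1],[0,0,-2],[0,0,-2],[0,0,-2],[0,0,-2]],"yaw":[0,0,0,0,0],"gripper":[255,255,255,255,255]}'
```

```text
time_s: 6.05
ee_pos: [0.6193, 0.2875, 0.1185]
eef_rot: [3.14, 0.007, -0.079]
force: [1.9, -0.0, 3.1]
grip_width: 0.0126
time_s: 6.47
ee_pos: [0.6196, 0.2875, 0.1172]
eef_rot: [3.14, 0.006, -0.079]
force: [-2.9, -2.2, 13.5]
grip_width: 0.0129
time_s: 6.88
ee_pos: [0.6197, 0.2876, 0.1171]
eef_rot: [3.141, 0.005, -0.079]
force: [-4.8, -1.4, 16.2]
grip_width: 0.0131
```

```bash

python3 -m creep '{"translation":[[0,0,20],[0,0,40],[0,0,61],[0,0,61],[0,0,61]],"yaw":[0,0,0,0,0],"gripper":[255,255,255,255,255]}'
python3 -m creep '{"translation":[[-35,-11,0],[-70,-22,0],[-105,-34,0],[-140,-44,0],[-144,-45,0]],"yaw":[0,0,0,0,0],"gripper":[255,255,255,255,255]}'
python3 -m creep '{"translation":[[0,0,0],[0,0,0],[0,0,0]],"yaw":[0,0,0],"gripper":[255,255,255]}'
python3 - <<'E'
from h import *
c=grab('wrist'); save(c,'w4.png'); o=c['obs']['ee_pos']; print(o, c['obs']['eef_rot'])
V=c['pixels'].max(2).astype(int); print(V[184:214:2,308:340:2])
print(wproj(c,[.4768,.2437,.055]),wproj(c,o+[.0015,0,-.0777]))
E
```

```text
time_s: 7.3
ee_pos: [0.6197, 0.2876, 0.1784]
eef_rot: [3.141, 0.004, -0.079]
force: [-0.3, 0.6, -0.2]
grip_width: 0.0129
time_s: 7.72
ee_pos: [0.4704, 0.241, 0.1761]
eef_rot: [3.138, 0.01, -0.078]
force: [0.8, 0.0, -0.3]
grip_width: 0.0127
time_s: 7.97
ee_pos: [0.4711, 0.2411, 0.1755]
eef_rot: [3.138, 0.01, -0.078]
force: [-0.3, -0.2, -1.0]
grip_width: 0.0126
[0.4710713  0.2411479  0.17553359] [ 3.13792864  0.01008165 -0.07828159]
[[141 137 114 104 109 111 111 114 118 125 125 132 134 135 136 136]
 [137 132 103  84  89  90  91  92  95  95  91 121 131 134 136 133]
 [136 128 100  78  71  69  69  69  70  74  70 123 132 134 136 135]
 [132 125 102  76  64  66  67  69  65  65  73 123 131 133 133 135]
 [128 126 102  73  66  68  67  68  70  70  70 127 128 131 134 139]
 [126 125  96  75  70  66  69  64  67  69  72 126 126 130 138 139]
 [129 124  98  71  66  69  67  70  69  68  72 122 127 131 139 140]
 [127 126 101  72  69  68  71  67  64  66  71 122 135 139 140 139]
 [127 127 102  85  84  87  85  83  83  84  89 121 140 139 139 142]
 [129 132 118 114 118 117 117 121 122 127 129 136 142 139 141 141]
 [132 135 136 136 137 133 132 134 135 136 139 141 139 140 141 142]
 [135 139 140 138 135 135 135 134 136 137 140 140 138 142 142 140]
 [135 137 138 136 135 134 134 134 137 139 138 141 142 143 140 138]
 [137 137 138 134 132 136 136 130 121 133 139 142 141 142 142 142]
 [138 139 136 135 135 135 143 130 113 119 139 141 139 141 141 142]]
(np.float64(320.954552052499), np.float64(192.81338440448408)) (np.float64(324.2761082688443), np.float64(211.89143579144658))
```

```bash

python3 -m creep '{"translation":[[5,2.5,-10],[5,2.5,-25],[5,2.5,-30],[5,2.5,-30],[5,2.5,-30]],"yaw":[0,0,0,0,0],"gripper":[255,255,255,255,255]}'
python3 -m creep '{"translation":[[0,0,0],[0,0,0]],"yaw":[0,0],"gripper":[255,255]}'
```

```text
time_s: 8.43
ee_pos: [0.4765, 0.2437, 0.1455]
eef_rot: [3.138, 0.01, -0.078]
force: [0.7, 1.1, -0.6]
grip_width: 0.0128
time_s: 8.6
ee_pos: [0.4769, 0.2438, 0.1463]
eef_rot: [3.138, 0.009, -0.079]
force: [-1.2, 0.3, -1.0]
grip_width: 0.0127
```

```bash

python3 -m creep '{"translation":[[-1,0,-12],[-1,0,-25],[-1,0,-38],[-1,0,-48],[-1,0,-52]],"yaw":[0,0,0,0,0],"gripper":[255,255,255,255,255]}'
python3 -m creep '{"translation":[[0,0,-2],[0,0,-4],[0,0,-5],[0,0,-5]],"yaw":[0,0,0,0],"gripper":[255,255,255,255]}'
```

```text
time_s: 9.02
ee_pos: [0.4756, 0.2437, 0.0933]
eef_rot: [3.138, 0.011, -0.078]
force: [0.2, 0.3, -0.3]
grip_width: 0.0128
time_s: 9.35
ee_pos: [0.4758, 0.2438, 0.0886]
eef_rot: [3.138, 0.01, -0.079]
force: [0.2, -1.3, -0.4]
grip_width: 0.0132
```

```bash

python3 -m creep '{"translation":[[0,0,0],[0,0,0],[0,0,0],[0,0,0],[0,0,0]],"yaw":[0,0,0,0,0],"gripper":[0,0,0,0,0]}'
python3 -m creep '{"translation":[[0,0,10],[0,0,50],[0,0,90],[0,0,130],[0,0,136]],"yaw":[0,0,0,0,0],"gripper":[0,0,0,0,0]}'
python3 -m creep '{"translation":[[31,-186,0],[31,-186,0],[31,-186,0],[31,-186,0],[31,-186,0]],"yaw":[0.11,0.11,0.11,0.11,0.11],"gripper":[0,0,0,0,0]}'
python3 -m creep '{"translation":[[31,-186,0],[31,-186,0],[31,-186,0],[31,-186,0],[31,-186,0]],"yaw":[0.11,0.11,0.11,0.11,0.11],"gripper":[0,0,0,0,0]}'
python3 -m creep '{"translation":[[31,-186,0],[31,-186,0],[31,-186,0],[31,-186,0],[31,-186,0]],"yaw":[0.11,0.11,0.11,0.11,0.11],"gripper":[0,0,0,0,0]}'
python3 -m creep '{"translation":[[0,0,0],[0,0,0],[0,0,0]],"yaw":[0,0,0],"gripper":[0,0,0]}'
python3 - <<'E'
from h import *
c=grab('wrist'); save(c,'w5.png'); print(c['obs']['ee_pos'],c['obs']['eef_rot'])
d=np.array([np.cos(.245),np.sin(.245),0]);
for n,X in dict(block=[.569,-.3144,.066],sad=[.6224,-.3011,.056],pad=[.472,-.3392,.093]).items(): print(n,np.round(wproj(c,X),1))
t=grab('top'); save(t,'t5.png')
cv2.imwrite('pics/c5.png',cv2.cvtColor(np.hstack([cv2.resize(c['pixels'][50:350,150:500],(467,400)),cv2.resize(t['pixels'][160:240,180:240],(300,400))]),cv2.COLOR_RGB2BGR))
E
```

```text
time_s: 9.77
ee_pos: [0.4758, 0.2438, 0.0887]
eef_rot: [3.138, 0.01, -0.079]
force: [-0.7, -0.5, -0.2]
grip_width: 0.0426
time_s: 10.18
ee_pos: [0.4775, 0.2445, 0.2325]
eef_rot: [-3.14, 0.001, -0.078]
force: [0.4, 0.7, 1.0]
grip_width: 0.0759
time_s: 10.6
ee_pos: [0.5087, 0.0551, 0.2335]
eef_rot: [-3.141, -0.0, 0.03]
force: [1.8, 0.6, 0.6]
grip_width: 0.0944
time_s: 11.02
ee_pos: [0.5396, -0.1343, 0.2341]
eef_rot: [3.142, -0.001, 0.138]
force: [0.1, 0.5, -0.6]
grip_width: 0.0939
time_s: 11.43
ee_pos: [0.5702, -0.324, 0.2343]
eef_rot: [3.141, -0.001, 0.246]
force: [0.1, 0.3, -0.3]
grip_width: 0.0942
time_s: 11.68
ee_pos: [0.5701, -0.3234, 0.2346]
eef_rot: [3.141, -0.001, 0.246]
force: [-0.1, 0.3, 0.0]
grip_width: 0.0941
[ 0.57006958 -0.32343998  0.23461032] [ 3.14128937e+00 -8.61416953e-04  2.46165027e-01]
block [316.1 186.7]
sad [316.2 135.6]
pad [316.6 279.1]
```

View pics/c5.png

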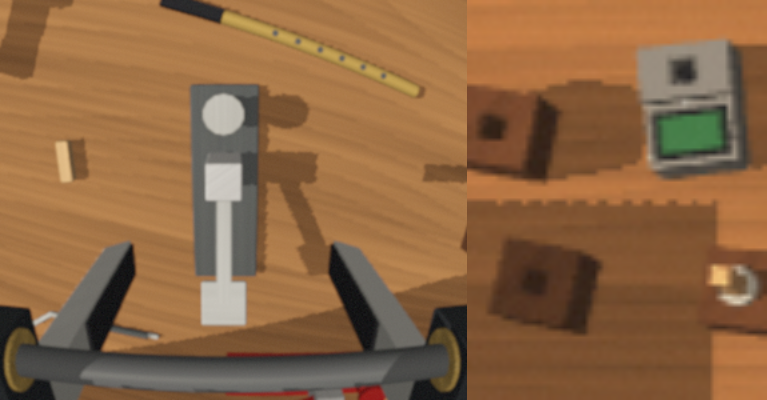

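```bash

python3 -m creep '{"translation":[[-1,9,-40],[-1,9,-80],[-1,9,-110],[-1,9,-130],[-1,9,-130]],"yaw":[0,0,0,0,0],"gripper":[0,0,0,0,0]}' 60
python3 -m creep '{"translation":[[0,0,0],[0,0,0]],"yaw":[0,0],"gripper":[0,0]}'
```

```text
time_s: 12.2
ee_pos: [0.5679, -0.3115, 0.1007]
eef_rot: [-3.137, 0.003, 0.249]
force: [-0.2, 0.8, -0.4]
grip_width: 0.0941
time_s: 12.37
ee_pos: [0.5684, -0.311, 0.1021]
eef_rot: [-3.138, 0.003, 0.25]
force: [-0.3, 0.4, -0.0]
grip_width: 0.0942
```

```bash

python3 -m creep '{"translation":[[0.5,-3.5,-20],[0.5,-3.5,-40],[0.5,-3.5,-52],[0.5,-3.5,-56],[0.5,-3.5,-56]],"yaw":[-0.004,-0.004,-0.004,-0.004,-0.004],"gripper":[0,0,0,0,0]}'
python3 -m creep '{"translation":[[0,0,0],[0,0,0],[0,0,0],[0,0,0],[0,0,0]],"yaw":[0,0,0,0,0],"gripper":[180,180,180,180,180]}'
python3 -m creep '{"translation":[[0,0,0],[0,0,0],[0,0,0],[0,0,0],[0,0,0]],"yaw":[0,0,0,0,0],"gripper":[255,255,255,255,255]}'
python3 -m creep '{"translation":[[0,0,0],[0,0,0],[0,0,0]],"yaw":[0,0,0],"gripper":[255,255,255]}'
```

```text
time_s: 12.78
ee_pos: [0.569, -0.3143, 0.0463]
eef_rot: [-3.138, 0.003, 0.246]
force: [-0.6, 0.5, 0.5]
grip_width: 0.094
time_s: 13.2
ee_pos: [0.5692, -0.3144, 0.0468]
eef_rot: [-3.138, 0.002, 0.246]
force: [-0.3, -0.0, 0.1]
grip_width: 0.064
time_s: 13.62
ee_pos: [0.5692, -0.3147, 0.0468]
eef_rot: [-3.139, 0.002, 0.246]
force: [1.6, -3.3, -1.4]
grip_width: 0.0308
time_s: 13.87
ee_pos: [0.5692, -0.3147, 0.0468]
eef_rot: [-3.139, 0.002, 0.246]
force: [0.4, -0.8, -0.5]
grip_width: 0.0297
```

```bash

python3 -m creep '{"translation":[[0,0,10],[0,0,25],[0,0,40],[0,0,50],[0,0,50]],"yaw":[0,0,0,0,0],"gripper":[255,255,255,255,255]}'
python3 -m creep '{"translation":[[-6,22,0],[-14,52,0],[-23,85,0],[-33,118,0],[-42,150,0]],"yaw":[-0.03,-0.06,-0.09,-0.12,-0.15],"gripper":[255,255,255,255,255]}'
python3 -m creep '{"translation":[[-9,33,0],[-18,66,0],[-28,100,0],[-37,132,0],[-42,150,0]],"yaw":[-0.03,-0.06,-0.09,-0.12,-0.15],"gripper":[255,255,255,255,255]}'
python3 -m creep '{"translation":[[-6,25,0],[-9,34,0],[-9,34,0],[-9,34,0]],"yaw":[-0.005,-0.005,-0.005,-0.005],"gripper":[255,255,255,255]}'
```

```text
time_s: 14.28
ee_pos: [0.5699, -0.315, 0.0992]
eef_rot: [-3.141, 0.0, 0.246]
force: [0.8, -0.8, -5.8]
grip_width: 0.0297
time_s: 14.7
ee_pos: [0.5265, -0.1633, 0.0982]
eef_rot: [-3.14, 0.002, 0.094]
force: [0.4, 0.6, -6.2]
grip_width: 0.0297
time_s: 15.12
ee_pos: [0.4829, -0.0106, 0.0976]
eef_rot: [-3.14, 0.003, -0.056]
force: [0.6, -0.5, -7.3]
grip_width: 0.0298
time_s: 15.45
ee_pos: [0.4737, 0.0234, 0.0973]
eef_rot: [-3.14, 0.004, -0.06]
force: [-0.3, -0.9, -7.9]
grip_width: 0.0298
```

```bash

python3 -m creep '{"translation":[[2,-3,-12],[2,-3,-25],[2,-3,-38],[2,-3,-44],[2,-3,-46]],"yaw":[0,0,0,0,0],"gripper":[255,255,255,255,255]}'
python3 -m creep '{"translation":[[0,0,0],[0,0,0]],"yaw":[0,0],"gripper":[255,255]}'
python3 - <<'E'
from h import *
import pickle
c=grab('wrist'); save(c,'w6.png'); pickle.dump({k:(c[k] if k=='obs' else np.array(c[k])) for k in c},open('w6.pkl','wb'))
o=c['obs'];p=o['ee_pos'];y=o['eef_rot'][2];print(p,o['eef_rot'])
d=np.array([np.cos(y),np.sin(y),0])
print('sad',p+.055*d,wproj(c,p+.055*d+[0,0,.0092]),'stud',wproj(c,[.6107,.0123,.09]))
cv2.imwrite('pics/c6.png',cv2.cvtColor(cv2.resize(c['pixels'][0:240,200:440],(600,600)),cv2.COLOR_RGB2BGR))
E
```

```text
time_s: 15.87
ee_pos: [0.4754, 0.0196, 0.0503]
eef_rot: [-3.14, 0.006, -0.061]
force: [-0.2, -0.0, -6.6]
grip_width: 0.0296
time_s: 16.03
ee_pos: [0.4757, 0.0191, 0.0506]
eef_rot: [-3.14, 0.005, -0.061]
force: [-0.7, -0.6, -6.6]
grip_width: 0.0297
[0.47567444 0.01912636 0.05058634] [-3.14012574  0.0053796  -0.06112975]
sad [0.53057171 0.01576632 0.05058634] (np.float64(325.5635155703173), np.float64(167.30143698034757)) stud (np.float64(322.3993869596024), np.float64(-16.212505743941676))
```

View pics/c6.png

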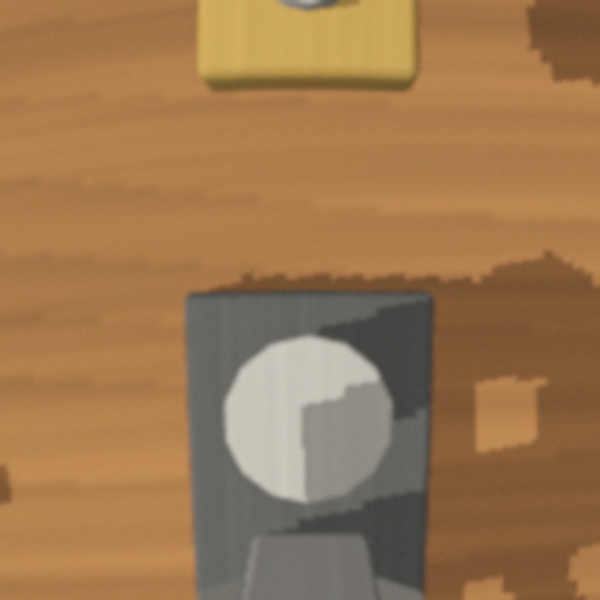

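```bash

python3 - <<'E'
from h import *
import pickle
c=pickle.load(open('w6.pkl','rb'));S=cv2.cvtColor(c['pixels'],cv2.COLOR_RGB2HSV)
rgb=c['pixels'].astype(int)
m=np.zeros((400,640),np.uint8); m[130:203,285:362]=rgb[130:203,285:362].min(2)>118
cs=max(cv2.findContours(m,0,1)[0],key=cv2.contourArea); e=cv2.fitEllipse(cs); print('saddle',e,wonz(c,*e[0],.0608),wonz(c,*e[0],.0598))
for r in (10,18,26):
    k=np.nonzero((S[r,270:380,1]>120)&(rgb[r,270:380,1]>rgb[r,270:380,0]*.72))[0]+270; 
    print('tongue row',r,k.min(),k.max(),wonz(c,(k.min()+k.max())/2,r,.082),wonz(c,k.min(),r,.082),wonz(c,k.max(),r,.082))
E
```

```text
saddle ((322.2159118652344, 167.10877990722656), (65.59563446044922, 66.62986755371094), 65.40682220458984) [0.53095864 0.01739364 0.0608    ] [0.53077071 0.01741099 0.0598    ]
tongue row 10 278 367 [0.60170289 0.01284112 0.082     ] [0.60341452 0.0311596  0.082     ] [ 0.60111488 -0.00551937  0.082     ]
tongue row 18 278 377 [0.59793608 0.01102035 0.082     ] [0.59973399 0.031327   0.082     ] [ 0.59745288 -0.00943931  0.082     ]
tongue row 26 271 373 [0.59448085 0.0134817  0.082     ] [0.59646762 0.03441254 0.082     ] [ 0.59382387 -0.00748479  0.082     ]
```

```bash

python3 -m creep '{"translation":[[15,-1,0],[32,-2,0],[50,-3,0],[68,-4,0],[80,-4.5,0]],"yaw":[0,0,0,0,0],"gripper":[255,255,255,255,255]}'
python3 -m creep '{"translation":[[0,0,0],[0,0,0]],"yaw":[0,0],"gripper":[255,255]}'
```

```text
time_s: 16.5
ee_pos: [0.5575, 0.0145, 0.0516]
eef_rot: [-3.14, 0.003, -0.061]
force: [-0.5, 0.3, -6.8]
grip_width: 0.0301
time_s: 16.67
ee_pos: [0.5577, 0.0145, 0.0519]
eef_rot: [-3.14, 0.003, -0.061]
force: [-0.4, -0.3, -6.3]
grip_width: 0.0297
```

```bash

python3 -m creep '{"translation":[[-2,0,-1],[-2,0,-3],[-2,0,-4],[-2,0,-5],[-2,0,-5.5]],"yaw":[0,0,0,0,0],"gripper":[255,255,255,255,255]}'
python3 - <<'E'
from h import *
c=grab('wrist'); save(c,'w7.png'); s=grab('side'); save(s,'s7.png')
o=c['obs'];print(o['ee_pos'],o['eef_rot'],o['force'],'stud',wproj(c,[.6107,.0123,.094]))
cv2.imwrite('pics/c7.png',cv2.cvtColor(np.hstack([cv2.resize(c['pixels'][40:280,220:430],(350,400)),cv2.resize(s['pixels'][140:240,190:300],(440,400))]),cv2.COLOR_RGB2BGR))
E
```

```text
time_s: 17.08
ee_pos: [0.5555, 0.0145, 0.0468]
eef_rot: [-3.14, 0.003, -0.061]
force: [-8.0, -0.5, 7.1]
grip_width: 0.0295
[0.55546595 0.0145165  0.04676093] [-3.14010657e+00  2.84612940e-03 -6.09363513e-02] [-8.017731   -0.49291737  7.12400614] stud (np.float64(322.9735830461147), np.float64(185.08847406356713))
```

View pics/c7.png

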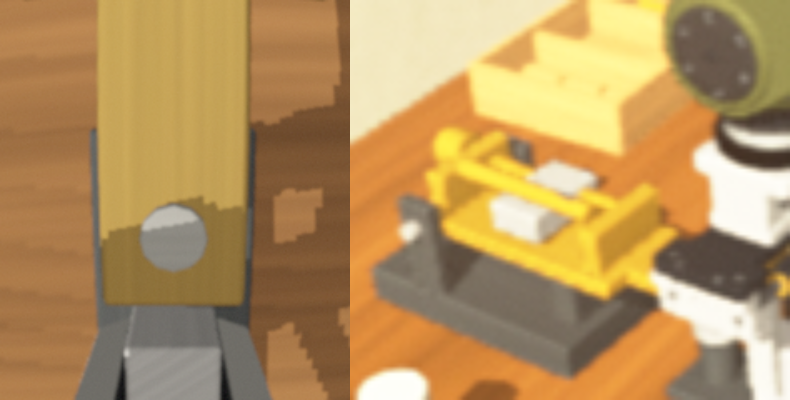

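```bash

python3 - <<'E'
from h import *
c=grab('wrist'); o=c['obs']; y=o['eef_rot'][2]
rgb=c['pixels'].astype(int); S=cv2.cvtColor(c['pixels'],cv2.COLOR_RGB2HSV)[...,1]
m=np.zeros((400,640),np.uint8); m[155:208,295:350]=S[155:208,295:350]<70
cs=max(cv2.findContours(m,0,1)[0],key=cv2.contourArea); e=cv2.fitEllipse(cs); print(e, c['depth'][int(e[0][1]),int(e[0][0])])
for z in(.088,.09,.092): print(z,wonz(c,*e[0],z))
print('saddle by tcp',o['ee_pos']+.055*np.array([np.cos(y),np.sin(y),0]),o['force'])
E
```

```text
((323.6414489746094, 182.0982208251953), (39.162776947021484, 39.2138671875), 34.75746536254883) 0.118943505
0.088 [0.61043298 0.01205725 0.088     ]
0.09 [0.61090517 0.01202611 0.09      ]
0.092 [0.61137736 0.01199496 0.092     ]
saddle by tcp [0.61038379 0.01115025 0.04679107] [-3.9830943   0.08653161  1.0610051 ]
```

```bash

python3 -m creep '{"translation":[[0,0,0],[0,0,0],[0,0,0],[0,0,0],[0,0,0]],"yaw":[0,0,0,0,0],"gripper":[100,100,100,100,100]}'
python3 -m creep '{"translation":[[0,0,0],[0,0,10],[0,0,40],[0,0,70],[0,0,100]],"yaw":[0,0,0,0,0],"gripper":[100,100,100,100,100]}'
python3 -m creep '{"translation":[[0,0,20],[-30,2,20],[-65,4,20],[-98,6,20],[-98,6,20]],"yaw":[0,0,0,0,0],"gripper":[255,255,255,255,255]}'
python3 -m creep '{"translation":[[0,0,0],[0,0,0],[0,0,0],[0,0,0],[0,0,0]],"yaw":[0,0,0,0,0],"gripper":[255,255,255,255,255]}' 20
python3 - <<'E'
from h import *
c=grab('wrist'); save(c,'w8.png'); o=c['obs'];print(o['ee_pos'],o['eef_rot'],o['force'],o['grip_width'])
t=grab('top'); save(t,'t8.png')
cv2.imwrite('pics/c8.png',cv2.cvtColor(np.hstack([cv2.resize(c['pixels'][40:340,150:500],(467,400)),cv2.resize(t['pixels'][140:240,280:360],(320,400))]),cv2.COLOR_RGB2BGR))
E
```

```text
time_s: 17.65
ee_pos: [0.5556, 0.0145, 0.047]
eef_rot: [-3.14, 0.002, -0.061]
force: [0.1, -0.2, 0.1]
grip_width: 0.056
time_s: 18.07
ee_pos: [0.5554, 0.0145, 0.1489]
eef_rot: [-3.14, 0.003, -0.061]
force: [0.4, 0.5, 0.1]
grip_width: 0.0572
time_s: 18.48
ee_pos: [0.4531, 0.0209, 0.1692]
eef_rot: [-3.14, 0.004, -0.061]
force: [-1.0, -0.7, 0.2]
grip_width: 0.0274
time_s: 18.9
ee_pos: [0.4536, 0.0208, 0.169]
eef_rot: [-3.14, 0.005, -0.061]
force: [0.0, 0.3, 0.6]
grip_width: 0.0001
[0.45357805 0.02083701 0.16902488] [-3.14012266  0.00457754 -0.06065167] [0.00607901 0.28957436 0.55584422] 0.0001159783631295113
```

View pics/c8.png

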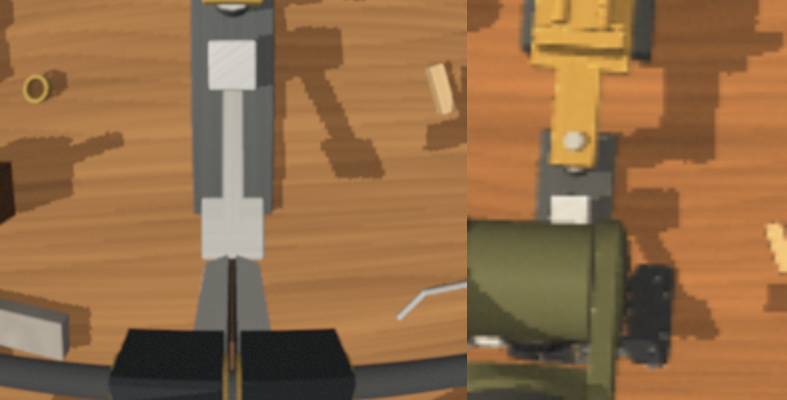

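```bash

python3 -m creep '{"translation":[[2,0,-15],[3,0,-30],[3,0,-45],[3,0,-52],[3,0,-52]],"yaw":[0,0,0,0,0],"gripper":[255,255,255,255,255]}' 20
python3 -m creep '{"translation":[[0,0,-4],[0,0,-8],[0,0,-11],[0,0,-14],[-1,0,-17]],"yaw":[0,0,0,0,0],"gripper":[255,255,255,255,255]}'
python3 -m creep '{"translation":[[-1,0,-3],[-2,0,-6],[-2,0,-9],[-3,0,-12],[-3,0,-15]],"yaw":[0,0,0,0,0],"gripper":[255,255,255,255,255]}'
```

```text
time_s: 19.42
ee_pos: [0.4559, 0.0208, 0.1158]
eef_rot: [-3.14, 0.007, -0.061]
force: [1.2, -0.9, 0.6]
grip_width: 0.0004
time_s: 19.83
ee_pos: [0.4552, 0.0209, 0.0988]
eef_rot: [-3.14, 0.006, -0.061]
force: [-1.0, 1.1, 2.2]
grip_width: 0.0004
time_s: 20.25
ee_pos: [0.4522, 0.021, 0.0838]
eef_rot: [-3.14, 0.006, -0.061]
force: [-3.8, 1.5, 7.7]
grip_width: 0.0001
```

```bash

python3 -m creep '{"translation":[[0,0,-3],[-1,0,-6],[-1,0,-9],[-1,0,-12],[-2,0,-14]],"yaw":[0,0,0,0,0],"gripper":[255,255,255,255,255]}'
python3 -m creep '{"translation":[[0,0,-1],[0,0,-2],[0,0,-3],[0,0,-4],[0,0,-4]],"yaw":[0,0,0,0,0],"gripper":[255,255,255,255,255]}'
python3 -m creep '{"translation":[[0,0,-1],[0,0,-2],[0,0,-3],[0,0,-3]],"yaw":[0,0,0,0],"gripper":[255,255,255,255]}'
```

```text
time_s: 20.67
ee_pos: [0.4509, 0.021, 0.0701]
eef_rot: [-3.14, 0.004, -0.061]
force: [4.3, 1.5, 8.8]
grip_width: 0.0004
time_s: 21.08
ee_pos: [0.4512, 0.0211, 0.0665]
eef_rot: [-3.14, 0.003, -0.061]
force: [-2.4, 0.1, 11.3]
grip_width: 0.0004
time_s: 21.42
ee_pos: [0.4515, 0.0211, 0.065]
eef_rot: [-3.14, 0.002, -0.061]
force: [-12.9, 0.9, 35.3]
grip_width: 0.0008
```

```bash

python3 -m creep '{"translation":[[0,0,-0.7],[0,0,-0.7],[0,0,-0.7]],"yaw":[0,0,0],"gripper":[255,255,255]}'
python3 - <<'E'
from h import *
s=grab('side'); save(s,'s9.png'); t=grab('top');save(t,'t9.png'); P=cloud(t); o=ctrl.get_obs(); print(o['ee_pos'],o['force'])
S=cv2.cvtColor(t['pixels'],cv2.COLOR_RGB2HSV)[...,1]; m=np.zeros((400,640),bool); m[168:182,298:314]=S[168:182,298:314]<90
v,u=np.nonzero(m);print('stud',len(u),u.mean(),v.mean(),np.median(P[m],0))
cv2.imwrite('pics/c9.png',cv2.cvtColor(np.hstack([cv2.resize(s['pixels'][120:280,180:340],(400,400)),cv2.resize(t['pixels'][90:250,200:360],(400,400))]),cv2.COLOR_RGB2BGR))
E
```

```text
time_s: 21.67
ee_pos: [0.4515, 0.0211, 0.0655]
eef_rot: [-3.14, 0.002, -0.06]
force: [-11.2, -0.0, 26.6]
grip_width: 0.0004
[0.45147448 0.0211001  0.06549335] [-10.00996503   0.94031503  26.61157856]
stud 60 305.4 177.1 [0.61071627 0.01381652 0.01264851]
```

View pics/c9.png

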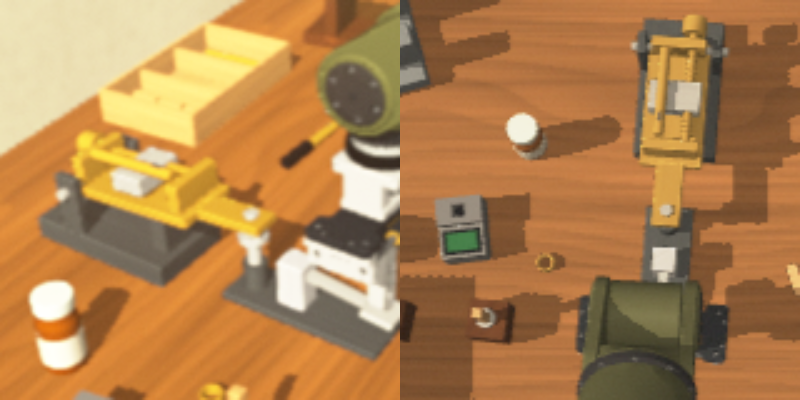

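```bash

python3 - <<'E'
from h import *
import pickle
t0=pickle.load(open('top0.pkl','rb'));t=grab('top');P=cloud(t);P0=cloud(t0)
for p in(P0,P):
    m=(abs(p[...,0]-.611)<.012)&(abs(p[...,1]-.012)<.012)&(p[...,2]>.07)
    m2=(abs(p[...,0]-.635)<.012)&(abs(p[...,1]-.012)<.012)&(p[...,2]>.07); print(p[m][:,2].max(),np.median(p[m2][:,2]))
w=grab('wrist'); o=ctrl.get_obs(); print(o['ee_pos'],o['force'],o['time_s'])
E
```

```text
0.09895609247534952 0.08536205612094394
0.11092391285008951 0.09892610177608518
[0.4514659  0.02108727 0.06550731] [-11.53875223   0.10378676  25.76250279] 21.8667
```

```bash
python3 -c "
from station import ctrl
print(ctrl.hand_in()); o=ctrl.get_obs(); print(o['ee_pos'],o['force'])"
```

```text
the job is handed in; nothing more can be done
None
the job is handed in; nothing more can be done
```

The job is done and handed in at about 22 s of the 72 s allowed, with the gripper still holding the jack handle down.

- **Button:** I pushed the zero button to its stop with the stylus tip. The force rose to about 16 N, with the tip about 5 mm below the button's released height.
- **Stylus:** It went back into the stand nearest the robot. A picture taken afterwards shows it hanging in place.
- **Jack placement:** I picked the jack up by its grip block and set it under the nose. Before I let go, the saddle was within about 1 mm of the lift stud by the arm's position and the camera. In that frame the pixel measurements had a spread of about 1–1.5 mm.
- **Lift:** I then pressed the handle to its stop. The force peaked at about 35 N, and I eased it to 26 N for the hold. In the top camera's depth readings the nose rose 13.5 mm at a point 24 mm behind the stud, and about 12 mm at the stud itself. About 14 mm was expected at the pad, and 12–13 mm at the point behind it. These readings are coarse, but they agree with a full stroke.

One reading was off: my first measurement of the raised stud's height came from a bad mask, so I discarded it. A sideways force of about 11 N on the tool remained at the end, but the last readings before hand-in were steady. No state could be read after the hand-in.

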